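# Set the inlet valve of the watch pressure tester half open

## Robot

A 6-joint arm with a two-finger parallel gripper is mounted at the origin on the work surface. World frame = base frame: x ahead of the robot, y to its left, z up, the work surface at z = 0. Lengths are in m, angles in rad, forces in N, time in s.
With the tool pointing down it reaches from about 0.375 to 0.75 m from the base axis. Payload 9 kg.
Tool frame: the origin (TCP) lies between the finger pads; the fingertips stand 11 mm ahead of it and the grasp point (between the pads) lies 8 mm behind it (r.tip_extent is the distance from the TCP to the fingertips, in m); z points along the fingers, y is the line along which they close (so a half turn about z gives the same grasp; the last joint's range is limited). The gripper opens to 85 mm and grips with 20 to 120 N. Pads are 22 mm wide; open, the fingers measure 114 mm over their backs; the gripper's body (76 mm by 85 mm) begins 54 mm behind the grasp point. The pads swing forward as they close: fully open they stand 13 mm farther back than shut.
Start: joints at [-1.435, 0.104, 0.097, 1.564, 0, 1.353], TCP at [0.208, -0.563, 0.242] pointing down, gripper open.
Joint ranges: [-2.99, 2.99], [-0.84, 1.86], [-1.1, 1.16], [-1.84, 2.11], [-1.51, 1.56], [-3.14, 3.14]. Speed limits (rad/s): [2.22, 2.22, 2.57, 3.14, 3.14, 3.14].

## Interface

Orientations are given as a unit quaternion [x, y, z, w].
In Python, from bench import r, eyes gives the robot as it stands.
- The arm moves only by the shell command python3 -m inch 'ROWS' [FORCE]. ROWS is JSON, a list of rows, each an object of numbers: "claw": the finger opening in m, from 0 to 0.0854; "dx", "dy", "dz": the shift along the world's x, y, z in m; "spin": the turn about the world's z in degrees. In form: [{"claw": .., "dx": .., "dy": .., "dz": .., "spin": ..}, ...]. A call has 1 to 20 rows; each row is the pose to reach, as a shift and turn from the pose commanded when the call began; what a row does not reach only later rows make up. A row lasts 1/8 s, in which the tool goes at most 62.5 mm and 10.7 degrees, less where a joint would pass 70% of its speed; a pose out of reach is approached as far as the arm can. A call with a gripper value outside its range is refused whole. The fingers move at their own pace and stop on an object; FORCE is the grip in N (left out, the last holds). Time passes only in rows, so rows that repeat a pose let the fingers close. It gives the time, the measured TCP pose, the force, the opening and the grip force at its end, in the units of the state.
- r.read_state(): the state, without advancing time (a new reading comes with each control period).
- eyes.camera(name): name is "scene" or "top"; returns a dict with "frame" (480x640x3 uint8, red, green, blue), "z_map" (480x640 float32, m along the optical axis (not along the pixel's ray), 0 where there is no reading), "intrinsics" (3x3 intrinsics, pixels), "k1" (the pictures are not rectified: a ray, as slopes to the right and down, at radius r is drawn at 1 + k1 r^2 times it, then the intrinsics apply), "cam_to_world" (4x4, takes a point from camera to world coordinates). Camera axes: x right, y down, z forward; pixel columns grow to the right and rows downward; lengths in m; the calibration is good to about 2 mm. A picture is of the moment at which its call begins.
- r.close_job(): hands the job in; it is judged then, once.
The state is a dict: "time_s": time; "joint_positions": joint angles; "joint_vel": joint speeds; "tau": joint torques, N m; "ee_pos": TCP position; "orientation": TCP orientation; "force": force on the tool from outside, world axes, zero at the start; "ft_torque": the same for the moment, N m; "finger_gap": finger opening in m; "finger_force": force on a finger pad.
Only numpy, scipy, OpenCV 4.12 (cv2) and the standard library are available. Lean on these libraries where they do the work, as an engineer would, in place of code of your own. Each camera call takes 0.05 s, during which the arm holds its last target. There are 200 camera calls.

## Task

At the watchmaker's bench, find the watch pressure tester (the plate with the upright clear chamber) and turn the lever of the valve in its inlet pipe to half open, 45 degrees, midway between shut (square across the pipe) and fully open (in line with the pipe), then let go of it. The air tank beside it has the same valve: leave that one as it is.

Things in the scene. Friction and masses are not known exactly. Their poses are not given: they have to be found in the camera images.
- tester_valve (a joint): opening angle of the pressure tester's valve lever, rad: 0 = shut (lever square across the pipe), 1.571 = fully open (in line with the pipe, pointing away from the chamber), a stop at each end. Grows as the lever turns anticlockwise seen from above; starts between 0 and 0.35. Stays where it is left; friction 0.08 N m (about 1.5 N at the grip).
- tester_grip (a point): centre of that lever's steel bar (12 mm wide, 18 mm high), 55 mm out from the turning axis. The bar is level, 68 mm above the bench (59 to 77 mm), and runs from 10 to 85 mm out from the axis. x axis: outwards along the lever. On the grey plate below (10 mm high) are five white marks, 92 mm and more from the axis: shut, 1/4, half (the long one), 3/4, open.
- tester_pivot (a point): point on the lever's vertical turning axis, also 68 mm above the bench, on the fixed plate. x axis: along the brass pipe to the clear chamber (112 mm wide, 158 mm high, its axis 190 mm away); y axis: where the lever points when shut. The plate spans -120 to 270 mm along x, -60 to 120 mm along y. The brass valve body under the lever is 48 mm high, its stem 62 mm.
- tank_grip (a point): the same point on the other valve's lever, an identical one in front of the lying aluminium air tank (84 mm across, 130 mm long). It may stand anywhere from shut to open and must stay as it is.

How it is judged:
At the end, for the whole second after the job is handed in: The pressure tester's lever is at rest at 0.785 rad (45 degrees), within 0.18 rad (10 degrees), and the air tank's lever is within 12 mm (at its grip point) of where it began (value of joint tester_valve between 0.605 and 0.965 rad and velocity of joint tester_valve between -0.05 and 0.05 rad/s and distance of tank_grip from where it was at the start of the episode below 0.012 m); the robot touches nothing.
It fails at once if the air tank's lever was moved by more than 12 mm (distance of tank_grip from where it was at the start of the episode above 0.012 m).
It also fails if it takes over 35 s, if anything falls off the work surface, if the arm or the gripper's body presses on something with over 40 N, if the wrist force passes 120 N, or if a joint passes its speed limit or range.

## Working session

There is one attempt and no reset: what is moved stays moved. The work goes in short steps, Python scripts to look and compute and a shell command to move; the robot and the scene stay as the last step left them, time stands still between calls to the robot, and variables do not carry over. Pictures are saved under pics/ and viewed, at most 10 in all, crops included, and the job is handed in when it is done.

```bash
mkdir -p pics
cat > h.py <<'E'
import numpy as np, cv2
from bench import r, eyes
def shot(name, png=None):
    c=eyes.camera(name)
    if png: cv2.imwrite('pics/'+png, c['frame'][:,:,::-1])
    return c
def ray(c,u,v):
    K=np.array(c['intrinsics'],float); 
    p=cv2.undistortPoints(np.array([[[u,v]]],float),K,np.array([c['k1'],0,0,0,0],float))[0,0]
    T=np.array(c['cam_to_world']); return T[:3,3],T[:3,:3]@np.array([p[0],p[1],1.])
def onz(c,u,v,z):
    o,d=ray(c,u,v); return o+d*(z-o[2])/d[2]
def cloud(c):
    K=np.array(c['intrinsics'],float); g=np.mgrid[0:480,0:640]
    uv=np.stack([g[1].ravel(),g[0].ravel()],1).astype(float)[:,None]
    p=cv2.undistortPoints(uv,K,np.array([c['k1'],0,0,0,0],float))[:,0]
    z=c['z_map'].ravel(); P=np.c_[p*z[:,None],z]
    T=np.array(c['cam_to_world']); return (P@T[:3,:3].T+T[:3,3]).reshape(480,640,3)
E
python3 - <<'E'
from h import *
shot('top','t0.png'); shot('scene','s0.png'); print(r.read_state())
E
```

```text
{'time_s': 0.1, 'joint_positions': array([-1.43470957e+00,  1.04669034e-01,  9.65426837e-02,  1.56391107e+00,
       -1.43734550e-05,  1.35311261e+00]), 'joint_vel': array([ 0.00069428, -0.00027368,  0.00213871, -0.00065549, -0.00072952,
        0.00027131]), 'tau': array([ 5.70621502e-03, -5.58207393e+01,  5.04719925e+01,  1.29397202e-02,
       -2.17996303e-04, -1.35147019e-05]), 'ee_pos': array([ 0.20783552, -0.56254004,  0.24158044]), 'orientation': array([ 9.84396364e-01,  1.75964240e-01,  1.81296542e-05, -6.20324896e-04]), 'force': array([0.50210197, 1.01017403, 0.03637394]), 'ft_torque': array([0.00516762, 0.04133223, 0.02778466]), 'finger_force': 0.0, 'finger_gap': 0.08520272490212644}
```

View pics/t0.png

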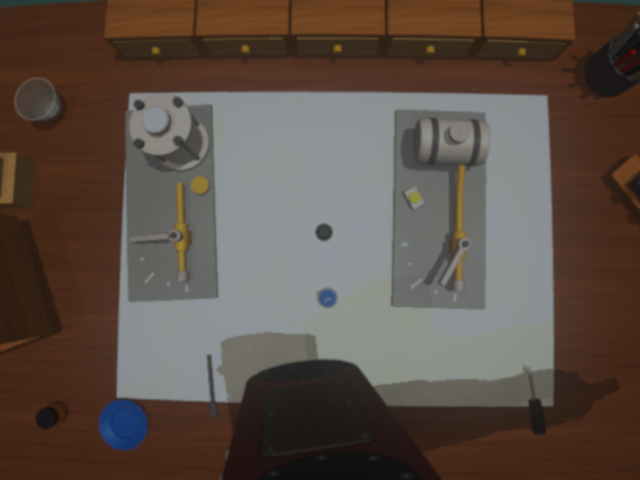

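View pics/s0.png

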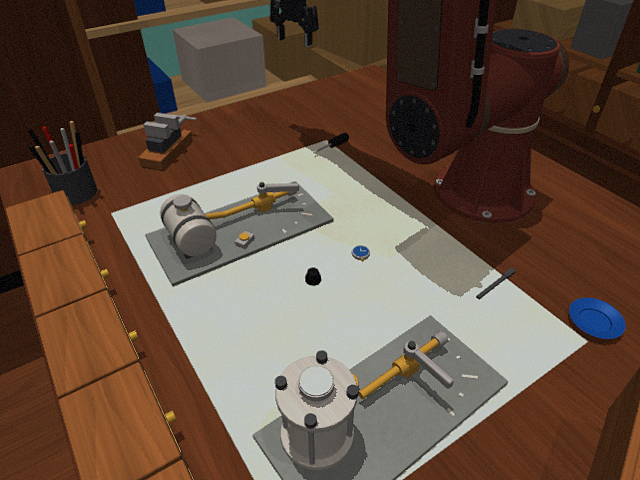

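The top view shows the tester on the left: chamber at about (165,130), lever pivot near (176,237), lever tip near (132,239), and the long half mark near (149,277). The tank valve is on the right, with its pivot at (463,244). I'll measure these next.

Run:
```python
from h import *
np.set_printoptions(precision=4,suppress=True)
c=shot('top'); P=cloud(c)
print('cam',np.array(c['cam_to_world'])[:3,3])
Z=P[...,2]
for nm,(u0,u1) in dict(tester=(110,225),tank=(390,500)).items():
    m=np.zeros((480,640),bool); m[205:300,u0:u1]=True
    hsv=cv2.cvtColor(c['frame'],cv2.COLOR_RGB2HSV)
    m&=(Z>0.064)&(Z<0.09)
    n,l,s,ce=cv2.connectedComponentsWithStats(m.astype(np.uint8))
    k=1+np.argmax(s[1:,4]); ys,xs=np.where(l==k)
    (cx,cy),wh,a=cv2.minAreaRect(np.c_[xs,ys].astype(np.float32))
    print(nm,s[k],'zmed',np.median(Z[l==k]))
    Q=P[l==k][:,:2]; rect=cv2.minAreaRect((Q*1000).astype(np.float32)); print(rect, cv2.boxPoints(rect))
    print(onz(c,cx,cy,.077))
for p in [(175,236,.085),(132,239,.077),(149,277,.01),(156,121,.158),(182,275,.05),(181,185,.05),(187,288,.01),(142,259,.01)]: print(p,onz(c,*p),P[p[1],p[0]])
hsv=cv2.cvtColor(c['frame'],cv2.COLOR_RGB2HSV)
m=((hsv[...,1]<40)&(hsv[...,2]>150)).astype(np.uint8); m[:245]=0;m[298:]=0;m[:,:132]=0;m[:,210:]=0
n,l,s,ce=cv2.connectedComponentsWithStats(m)
for i in range(1,n): print(s[i],ce[i],onz(c,*ce[i],.01))
f=c['frame'][:,:,::-1]
cv2.imwrite('pics/t1.png',cv2.resize(f[200:310,110:230],None,fx=5,fy=5,interpolation=2))
```

```text
cam [0.4458 0.0104 0.8823]
tester [129 229  53  14 426] zmed 0.07592143330946627
((508.3392028808594, 332.68621826171875), (22.32238006591797, 96.77415466308594), 1.5034133195877075) [[495.9124 380.7638]
 [498.4514 284.023 ]
 [520.7661 284.6086]
 [518.2271 381.3495]]
[0.5078 0.3304 0.077 ]
tank [439 237  32  49 465] zmed 0.0758290415177979
((469.4503479003906, -211.02940368652344), (22.34151840209961, 96.22541809082031), 56.52486801147461) [[ 423.1568 -193.8094]
 [ 503.4209 -246.885 ]
 [ 515.7439 -228.2494]
 [ 435.4798 -175.1738]]
[ 0.4695 -0.2095  0.077 ]
(175, 236, 0.085) [0.5066 0.2899 0.085 ] [0.5068 0.2908 0.0826]
(132, 239, 0.077) [0.5008 0.3738 0.077 ] [0.5009 0.3738 0.0768]
(149, 277, 0.01) [0.4306 0.3662 0.01  ] [0.4307 0.3657 0.0112]
(156, 121, 0.158) [0.6951 0.3054 0.158 ] [0.6951 0.3054 0.1582]
(182, 275, 0.05) [0.4362 0.2863 0.05  ] [0.4362 0.2872 0.0474]
(181, 185, 0.05) [0.6066 0.2943 0.05  ] [0.6092 0.2989 0.0364]
(187, 288, 0.01) [0.4105 0.2888 0.01  ] [0.4105 0.2889 0.0095]
(142, 259, 0.01) [0.4659 0.3818 0.01  ] [0.4659 0.3808 0.0123]
```

View pics/t1.png

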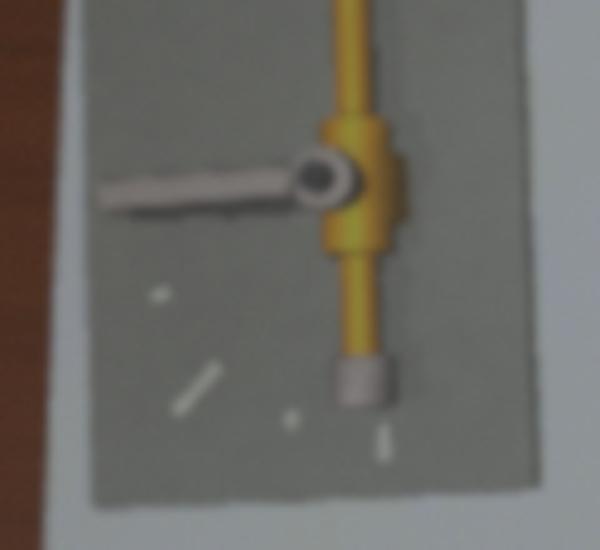

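The crop shows the pivot at image (173.6,235.6), the long half mark running from (154.2,273.2) to (145.6,282.2), the open mark near (186.8,288), and the lever close to shut.

Run:
```python
from h import *
np.set_printoptions(precision=4,suppress=True)
c=shot('top')
pv=onz(c,173.6,235.6,.082); tip=onz(c,130.3,239.3,.077)
A=lambda p,q: np.degrees(np.arctan2(*(q-p)[1::-1]))
print('pivot',pv,'tip',tip,np.linalg.norm((tip-pv)[:2]),'lever dir',A(pv,tip))
for n,u in dict(q1=(142,258.8),h0=(154.2,273.2),h1=(145.6,282.2),q3=(168.2,284),o0=(186.8,285),o1=(186.8,292)).items():
    q=onz(c,*u,.01); print(n,q,np.linalg.norm((q-pv)[:2]),A(pv,q))
e=[onz(c,*u,.01) for u in [(218,298),(213,106),(128,301),(126,110)]]; print(e,A(e[0],e[1]),A(e[2],e[3]))
print('pipe',A(onz(c,182,270,.033),onz(c,180.3,200,.033)), onz(c,182,270,.033),onz(c,180.3,200,.033))
```

```text
pivot [0.5076 0.2936 0.082 ] tip [0.5002 0.377  0.077 ] 0.08369326855148229 lever dir 95.00528232890477
q1 [0.4663 0.3818 0.01  ] 0.0973471026017024 115.049147319387
h0 [0.4383 0.3558 0.01  ] 0.09310012130818232 138.0464762485623
h1 [0.4203 0.3728 0.01  ] 0.11782728445158173 137.7918368713175
q3 [0.4176 0.3268 0.01  ] 0.09585129625528928 159.74519803109342
o0 [0.4164 0.2894 0.01  ] 0.0912734112947659 -177.33805690172062
o1 [0.4027 0.289  0.01  ] 0.10493454588654023 -177.47186912869915
[array([0.3923, 0.2267, 0.01  ]), array([0.7763, 0.2491, 0.01  ]), array([0.3825, 0.4076, 0.01  ]), array([0.7702, 0.4306, 0.01  ])] 3.3381676338938284 3.397782352670279
pipe 3.4177855375168997 [0.4456 0.2922 0.033 ] [0.5805 0.3003 0.033 ]
```

Pivot (0.508,0.294), lever direction 95°. From the pipe and plate at about 3.3°, shut is about 93° and half open about 138°, which agrees with the half mark. I'll straddle the lever at r = 60 mm and swing it round.

```bash
python3 -m inch '[{"claw":0.04,"dx":0.3,"dy":0.45,"dz":0,"spin":75},{"claw":0.04,"dx":0.3,"dy":0.45,"dz":0,"spin":75},{"claw":0.04,"dx":0.3,"dy":0.45,"dz":0,"spin":75},{"claw":0.04,"dx":0.3,"dy":0.45,"dz":0,"spin":75},{"claw":0.04,"dx":0.3,"dy":0.45,"dz":0,"spin":75},{"claw":0.04,"dx":0.3,"dy":0.45,"dz":0,"spin":75},{"claw":0.04,"dx":0.3,"dy":0.45,"dz":0,"spin":75},{"claw":0.04,"dx":0.3,"dy":0.45,"dz":0,"spin":75},{"claw":0.04,"dx":0.3,"dy":0.45,"dz":0,"spin":75},{"claw":0.04,"dx":0.294,"dy":0.916,"dz":0,"spin":75},{"claw":0.04,"dx":0.294,"dy":0.916,"dz":0,"spin":75},{"claw":0.04,"dx":0.294,"dy":0.916,"dz":0,"spin":75},{"claw":0.04,"dx":0.294,"dy":0.916,"dz":0,"spin":75},{"claw":0.04,"dx":0.294,"dy":0.916,"dz":0,"spin":75},{"claw":0.04,"dx":0.294,"dy":0.916,"dz":0,"spin":75},{"claw":0.04,"dx":0.294,"dy":0.916,"dz":0,"spin":75},{"claw":0.04,"dx":0.294,"dy":0.916,"dz":0,"spin":75},{"claw":0.04,"dx":0.294,"dy":0.916,"dz":-0.1,"spin":75},{"claw":0.04,"dx":0.294,"dy":0.916,"dz":-0.1,"spin":75},{"claw":0.04,"dx":0.294,"dy":0.916,"dz":-0.1,"spin":75}]' 20
python3 - <<'E'
from h import *
shot('scene','s1.png'); s=r.read_state(); print(s['ee_pos'],s['orientation'],s['finger_gap'])
E
```

```text
time_s: 2.7
ee_pos: [0.4997, 0.3523, 0.1389]
orientation: [0.674, 0.739, -0.003, -0.001]
force: [-0.4, 0.1, 1.2]
finger_gap: 0.0398
finger_force: 0.0
[0.50112856 0.35281905 0.14183185] [ 6.73852240e-01  7.38865349e-01 -9.88197236e-04 -4.22927844e-04] 0.04005054380297425
```

View pics/s1.png

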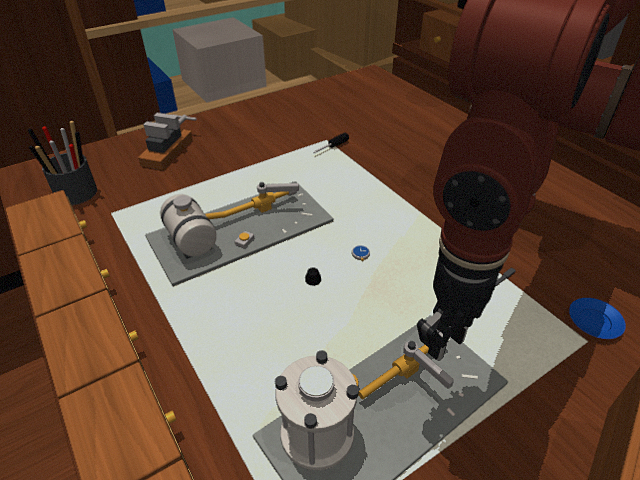

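The gripper hovers over the lever, with its fingers near (435,335) and well clear of the chamber. Descending.

```bash
python3 -m inch '[{"claw":0.04,"dx":0,"dy":0,"dz":-0.04,"spin":0},{"claw":0.04,"dx":0,"dy":0,"dz":-0.06,"spin":0},{"claw":0.04,"dx":0,"dy":0,"dz":-0.08,"spin":0},{"claw":0.04,"dx":0,"dy":0,"dz":-0.08,"spin":0},{"claw":0.026,"dx":0,"dy":0,"dz":-0.08,"spin":0},{"claw":0.026,"dx":0,"dy":0,"dz":-0.08,"spin":0},{"claw":0.026,"dx":0,"dy":0,"dz":-0.08,"spin":0}]' 20
python3 - <<'E'
from h import *
shot('scene','s2.png'); c=cv2.imread('pics/s2.png'); cv2.imwrite('pics/s2c.png',cv2.resize(c[270:450,340:540],None,fx=3,fy=3))
E
```

```text
time_s: 3.62
ee_pos: [0.5023, 0.3533, 0.0631]
orientation: [0.674, 0.739, 0.001, 0.0]
force: [0.0, 0.2, -0.5]
finger_gap: 0.0263
finger_force: 0.0
```

View pics/s2c.png

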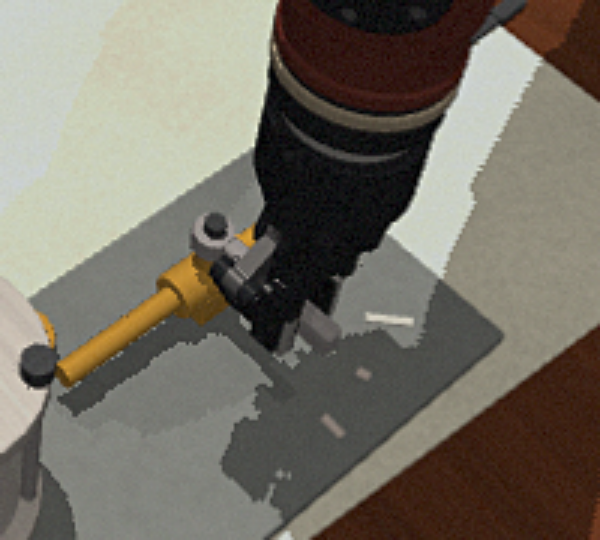

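The fingers straddle the bar with no contact force. Now I'll swing it anticlockwise along the arc in slow steps.

```bash
python3 -m inch '[{"claw":0.026,"dx":-0.005,"dy":-0.0005,"dz":-0.08,"spin":5},{"claw":0.026,"dx":-0.005,"dy":-0.0005,"dz":0,"spin":5}]' --help 2>/dev/null | head -0; python3 -m inch '[{"claw":0.026,"dx":-0.005,"dy":-0.0005,"dz":0,"spin":5},{"claw":0.026,"dx":-0.01,"dy":-0.0015,"dz":0,"spin":10},{"claw":0.026,"dx":-0.015,"dy":-0.003,"dz":0,"spin":15},{"claw":0.026,"dx":-0.02,"dy":-0.005,"dz":0,"spin":20},{"claw":0.026,"dx":-0.024,"dy":-0.0075,"dz":0,"spin":25},{"claw":0.026,"dx":-0.029,"dy":-0.01,"dz":0,"spin":30},{"claw":0.026,"dx":-0.033,"dy":-0.0135,"dz":0,"spin":35},{"claw":0.026,"dx":-0.037,"dy":-0.017,"dz":0,"spin":40},{"claw":0.026,"dx":-0.04,"dy":-0.021,"dz":0,"spin":45},{"claw":0.026,"dx":-0.043,"dy":-0.024,"dz":0,"spin":49},{"claw":0.026,"dx":-0.043,"dy":-0.024,"dz":0,"spin":49},{"claw":0.026,"dx":-0.043,"dy":-0.024,"dz":0,"spin":49}]'
python3 - <<'E'
from h import *
shot('scene','s3.png'); c=cv2.imread('pics/s3.png'); cv2.imwrite('pics/s3c.png',cv2.resize(c[270:450,340:540],None,fx=3,fy=3))
E
```

```text
time_s: 5.18
ee_pos: [0.4589, 0.3292, 0.0624]
orientation: [0.307, 0.952, 0.0, 0.0]
force: [0.3, -0.3, -0.2]
finger_gap: 0.0262
finger_force: 0.0
```

View pics/s3c.png

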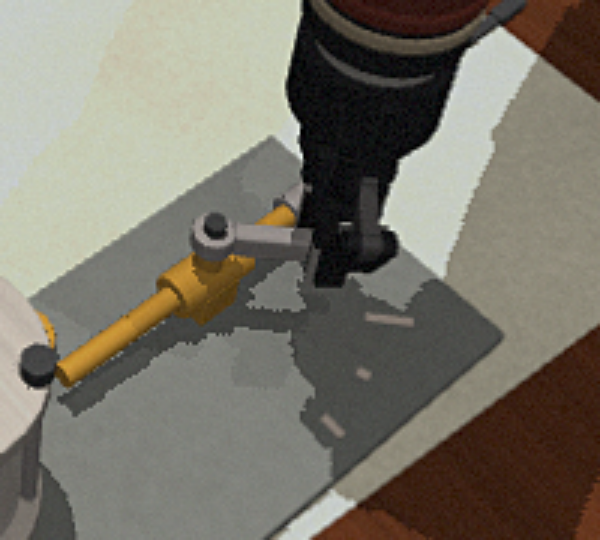

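The lever turned with the fingers and now lies roughly towards the half mark. I'll ease the pad off the bar, lift clear, swing aside and measure from the top camera. My first line in that call carried a mistyped row, but it was refused: the clock shows only 12 rows ran.

```bash
python3 -m inch '[{"claw":0.026,"dx":0.003,"dy":0.004,"dz":0,"spin":0},{"claw":0.04,"dx":0.003,"dy":0.004,"dz":0,"spin":0},{"claw":0.04,"dx":0.003,"dy":0.004,"dz":0,"spin":0},{"claw":0.04,"dx":0.003,"dy":0.004,"dz":0.04,"spin":0},{"claw":0.04,"dx":0.003,"dy":0.004,"dz":0.1,"spin":0},{"claw":0.04,"dx":0.003,"dy":0.004,"dz":0.16,"spin":0},{"claw":0.04,"dx":0.003,"dy":0.004,"dz":0.18,"spin":0},{"claw":0.04,"dx":0.04,"dy":-0.3,"dz":0.18,"spin":0},{"claw":0.04,"dx":0.04,"dy":-0.3,"dz":0.18,"spin":0},{"claw":0.04,"dx":0.04,"dy":-0.3,"dz":0.18,"spin":0},{"claw":0.04,"dx":0.04,"dy":-0.3,"dz":0.18,"spin":0},{"claw":0.04,"dx":0.04,"dy":-0.3,"dz":0.18,"spin":0},{"claw":0.04,"dx":0.04,"dy":-0.3,"dz":0.18,"spin":0},{"claw":0.04,"dx":0.04,"dy":-0.3,"dz":0.18,"spin":0}]'
python3 - <<'E'
from h import *
c=shot('top','t2.png'); P=cloud(c); Z=P[...,2]
m=np.zeros((480,640),bool); m[205:300,110:225]=True; m&=(Z>.064)&(Z<.09)
Q=P[m][:,:2]; print(m.sum()); pv=np.array([.5076,.2936]); d=Q-pv; n=np.linalg.norm(d,axis=1); k=(n>.03)&(n<.09)
v=d[k].mean(0); print('lever dir',np.degrees(np.arctan2(v[1],v[0])), 'n',k.sum())
f=c['frame'][:,:,::-1]; cv2.imwrite('pics/t2c.png',cv2.resize(f[200:310,110:230],None,fx=5,fy=5,interpolation=2))
E
```

```text
time_s: 6.98
ee_pos: [0.4988, 0.0293, 0.2424]
orientation: [0.307, 0.952, 0.0, -0.0]
force: [0.5, 0.7, 0.1]
finger_gap: 0.04
finger_force: 0.0
0
lever dir nan n 0<stdin>:5: RuntimeWarning: Mean of empty slice.
  ret = um.true_divide(
```

View pics/t2c.png

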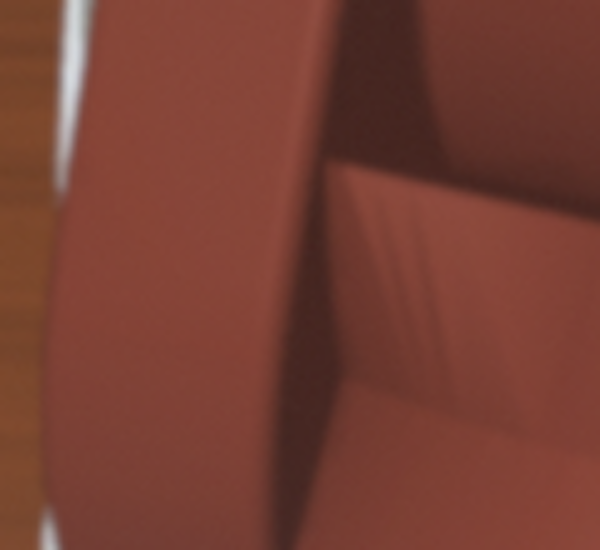

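The arm still hides the valve in the top view, so I'll swing it further away.

```bash
python3 -m inch '[{"claw":0.04,"dx":-0.1,"dy":-0.45,"dz":0,"spin":-40},{"claw":0.04,"dx":-0.1,"dy":-0.45,"dz":0,"spin":-40},{"claw":0.04,"dx":-0.1,"dy":-0.45,"dz":0,"spin":-40},{"claw":0.04,"dx":-0.1,"dy":-0.45,"dz":0,"spin":-40},{"claw":0.04,"dx":-0.1,"dy":-0.45,"dz":0,"spin":-40},{"claw":0.04,"dx":-0.1,"dy":-0.45,"dz":0,"spin":-40},{"claw":0.04,"dx":-0.1,"dy":-0.45,"dz":0,"spin":-40},{"claw":0.04,"dx":-0.1,"dy":-0.45,"dz":0,"spin":-40},{"claw":0.04,"dx":-0.2,"dy":-0.55,"dz":0,"spin":-40},{"claw":0.04,"dx":-0.2,"dy":-0.55,"dz":0,"spin":-40},{"claw":0.04,"dx":-0.2,"dy":-0.55,"dz":0,"spin":-40},{"claw":0.04,"dx":-0.2,"dy":-0.55,"dz":0,"spin":-40}]'
python3 - <<'E'
from h import *
c=shot('top','t3.png'); P=cloud(c); Z=P[...,2]
for pv,u0,u1 in (((.5076,.2936),110,225),((.5055,-.235),390,500)):
    m=np.zeros((480,640),bool); m[205:300,u0:u1]=True; m&=(Z>.064)&(Z<.09)
    Q=P[m][:,:2]; print(m.sum(),cv2.minAreaRect((Q*1000).astype(np.float32))); d=Q-pv; n=np.linalg.norm(d,axis=1); k=(n>.03)&(n<.09)
    v=d[k].mean(0); print('lever dir',np.degrees(np.arctan2(v[1],v[0])), 'n',k.sum())
E
```

```text
time_s: 8.52
ee_pos: [0.2995, -0.5205, 0.2421]
orientation: [0.614, 0.789, 0.0, -0.0]
force: [0.8, 0.7, 0.2]
finger_gap: 0.0401
finger_force: 0.0
467 ((483.08831787109375, 320.6003723144531), (22.89122772216797, 96.10738372802734), 47.10245132446289)
lever dir 138.81164023861191 n 234
470 ((467.2059631347656, -215.69589233398438), (22.494911193847656, 96.82901000976562), 64.32129669189453)
lever dir 149.2905424221402 n 267
```

View pics/t3.png

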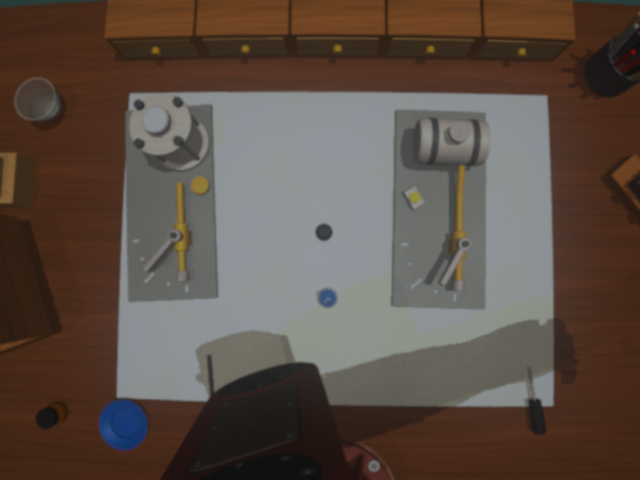

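The lever lies at about 138.8°, which is about 45° open. The tank lever looks the same as at the start, and the arm is clear of everything.

```bash
python3 -c "
from bench import r
print(r.close_job())"
```

```text
the job is handed in; nothing more can be done
None
```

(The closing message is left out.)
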